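# Sort out three swapped containers on the weighing bench

## Task

The three containers on the bench stand on each other's places: put the small jar on the plate of the little balance, the large jar on the round cork mat and the dropper bottle on the floor of the rimmed tray, each standing upright in the middle of its place to about a centimetre, and let go of it. One of them has to wait elsewhere meanwhile; the empty black rubber mat is free for that. Do not tip any of them over, and leave the calibration weight, the timer and the empty beaker where they stand.

Things in the scene. Friction and masses are not known exactly. Their poses are not given: they have to be found in the camera images.
- small_jar: Small closed sample jar, round, 50 mm diameter, 65 mm tall, lid 48 mm wide over the top 11 mm (fixed to the jar); the shorter of the two jars. Origin: centre of its underside, z up. About 0.13 kg. Grip the body from above, about 35 mm above its underside. Its place is the balance plate; it starts on the cork mat.
- large_jar: Large closed sample jar, round, 62 mm diameter, 86 mm tall, lid 59 mm wide over the top 14 mm (fixed to the jar). Origin: centre of its underside, z up. About 0.2 kg. Grip the body from above, about 48 mm above its underside. Its place is the cork mat; it starts in the tray.
- dropper_bottle: Slim brown dropper bottle, 102 mm tall in all: round body of 32 mm diameter up to its shoulder (about 60 mm), then a collar 24 mm wide and a rubber bulb 13 mm wide. Origin: centre of its underside, z up. About 0.07 kg. Grip the body about 50 mm above its underside. Its place is the tray; it starts on the balance.
- balance_plate (a point): Centre of the upper face of the small balance's square steel plate (80 x 80 mm, top 28 mm above the worktop). The balance is a flat white box, 110 x 90 x 22 mm, whose display strip lies on the -x side of the plate; it does not move. z up.
- tray_floor (a point): Centre of the inner floor (3 mm above the worktop) of a square grey plastic tray, 96 x 96 mm outside, walls 3 mm thick with the rim 12 mm above the worktop, inside 90 x 90 mm. It does not move. z up.
- cork_top (a point): Centre of the upper face of a round cork mat, 100 mm diameter, 6 mm thick. It does not move. z up.
- rubber_top (a point): Centre of the upper face of a flat square black rubber mat, 90 x 90 mm, 4 mm thick, empty at the start: the free spot. It does not move. z up.
- weight: Bystander: small shiny calibration weight with a knob, 22 mm diameter, 32 mm tall, loose on the worktop. Origin: centre of its underside.
- timer: Bystander: white kitchen timer lying on its back, 62 x 68 mm, 18 mm high, loose on the worktop. Origin: centre of its underside.
- beaker: Bystander: empty clear beaker, 72 mm diameter, 93 mm tall, loose on the worktop. Origin: centre of its underside.
Not all that is in view belongs to the job. Of the things like the small_jar, leave any that is green, purple or turquoise; of the rest the larger one is meant.

How it is judged:
By the outcome, as a careful person would: the job done as asked, in the order asked, and still so for the second after the job is handed in, with the robot touching nothing.
It also fails if it takes over 112 s, if anything falls off the work surface, if the arm or the gripper's body presses on something with over 40 N, if the wrist force passes 120 N, or if a joint passes its speed limit or range.

## Robot

A 6-joint arm with a two-finger parallel gripper is mounted at the origin on a cart in front of the work surface, level with it; the furniture and walls round the work are solid. World frame = base frame: x ahead of the robot, y to its left, z up, the work surface at z = 0. Lengths are in m, angles in rad, forces in N, time in s.
With the tool pointing down it reaches from about 0.375 to 0.975 m from the base axis. Payload 3.8 kg.
Tool frame: the origin (TCP) lies between the finger pads; the fingertips stand 17 mm ahead of it and the grasp point (between the pads) lies 2 mm behind it; z points along the fingers, y is the line along which they close (so a half turn about z gives the same grasp; the last joint's range is limited). The gripper opens to 85 mm and grips with 20 to 120 N. Pads are 22 mm wide; open, the fingers measure 114 mm over their backs; the gripper's body (76 mm by 85 mm) begins 54 mm behind the grasp point. The pads swing forward as they close: fully open they stand 13 mm farther back than shut.
Start: joints at [-1.174, 0.264, 1.604, -0, 1.274, -0.037], TCP at [0.284, -0.612, 0.248] pointing down, gripper open.
Joint ranges: [-2.63, 2.63], [-0.94, 2.18], [0.31, 2.57], [-1.31, 4.45], [0, 2.66], [-2.55, 2.55]. Speed limits (rad/s): [2.57, 2.57, 3.14, 3.14, 3.14, 3.14].

## Interface

Orientations are given as a rotation vector (axis times angle).
In Python, from workcell import bot gives the robot as it stands.
- The arm moves only by the tool play_rows, never from a script. Its argument "steps" is one flat list of numbers, 4 for each row, row after row: the shift along the tool's x, y, z in m, then the turn about the tool's z in rad. A call has 1 to 10 rows; each row is the pose to reach, as a shift and turn from the pose commanded when the call began, along the tool's axes at that moment; what a row does not reach only later rows make up. A row lasts 1/8 s, in which the tool goes at most 62.5 mm and 10.7 degrees, less where a joint would pass 70% of its speed; a pose out of reach is approached as far as the arm can. A call with a gripper value outside its range is refused whole. "jaw" is the closure in counts, from 0 (fully open) to 255 (shut), set as the call begins (left out, the last holds). The fingers move at their own pace and stop on an object; "grip_force" is the grip in N (left out, the last holds). Time passes only in rows, so rows that repeat a pose let the fingers close. It gives the time, the measured TCP pose, the force, the opening and the grip force at its end, in the units of the state.
- bot.read_state(): the state, without advancing time (a new reading comes with each control period).
- bot.read_camera(name): name is "side" or "top"; returns a dict with "pixels" (400x640x3 uint8, blue, green, red), "mtx" (3x3 intrinsics, pixels), "R" (3x3) and "t" (3): a world point X has camera coordinates R X + t. Camera axes: x right, y down, z forward; pixel columns grow to the right and rows downward; lengths in m; the calibration is good to about 2 mm. A picture is of the moment at which its call begins. There is no depth.
- bot.finish_job(): hands the job in; it is judged then, once.
The state is a dict: "time": time; "q": joint angles; "joint_vel": joint speeds; "joint_torque": joint torques, N m; "tool_pos": TCP position; "tcp_rot": TCP orientation; "wrist_force": force on the tool from outside, world axes, zero at the start; "torque": the same for the moment, N m; "width": opening from 0.0 (shut) to 1.0 (fully open); "grip_force": force on a finger pad.
Only numpy, scipy, OpenCV 4.12 (cv2) and the standard library are available. Lean on these libraries where they do the work, as an engineer would, in place of code of your own. Each camera call takes 0.05 s, during which the arm holds its last target. There are 200 camera calls.

## Working session

There is one attempt and no reset: what is moved stays moved. The work goes in short steps, Python scripts to look and compute and a tool call to move; the robot and the scene stay as the last step left them, time stands still between calls to the robot, and variables do not carry over. Pictures are saved under pics/ and viewed, at most 14 in all, crops included, and the job is handed in when it is done.

Besides the shell and the picture viewer there is one more tool, called after "Call:" as name(argument=value, ...) on one line, values as JSON. play_rows: Moves the arm, as the interface text tells. Its arguments: {"type":"object","properties":{"steps":{"type":"array"},"jaw":{"type":"number"},"grip_force":{"type":"number"}},"required":["steps"]}

```bash
mkdir -p pics; cat > h.py <<'E'
import numpy as np, cv2
from workcell import bot
def cam(n,save=None):
    c=bot.read_camera(n)
    c={k:np.array(v) for k,v in c.items()}
    c['pixels']=c['pixels'].astype(np.uint8)
    if save: cv2.imwrite('pics/'+save,c['pixels'])
    return c
def ray(c,u,v):
    d=c['R'].T@np.linalg.inv(c['mtx'])@np.array([u,v,1.]); return -c['R'].T@c['t'],d
def onz(c,u,v,z):
    o,d=ray(c,u,v); return o+d*(z-o[2])/d[2]
def proj(c,X):
    p=c['mtx']@(c['R']@np.asarray(X,float)+c['t']); return p[:2]/p[2]
def tri(c1,p1,c2,p2):
    o1,d1=ray(c1,*p1);o2,d2=ray(c2,*p2)
    s=np.linalg.lstsq(np.c_[d1,-d2],o2-o1,rcond=None)[0]
    a,b=o1+d1*s[0],o2+d2*s[1]; return (a+b)/2,np.linalg.norm(a-b)
E
python3 - <<'E'
from h import *
for n in('top','side'):
    c=cam(n,n+'0.png'); print(n,-c['R'].T@c['t'],c['R'][2],c['mtx'][0,0])
s=bot.read_state();print(s)
from scipy.spatial.transform import Rotation as R
print(R.from_rotvec(s['tcp_rot']).as_matrix().round(3))
E
```

```text
top [0.29504166 0.06779866 1.13259536] [ 0.20489375 -0.00469707 -0.97877295] 373.5025421185319
side [0.3507955  0.81157692 0.67436943] [ 0.15038932 -0.77021425 -0.61980083] 377.1795704926706
{'time': 0.1, 'q': array([-1.17389163e+00,  2.64693183e-01,  1.60523621e+00, -2.54594123e-06,
        1.27374185e+00, -3.68807940e-02]), 'joint_vel': array([ 1.68355269e-03, -6.64200672e-04, -3.97922497e-03,  8.17128438e-04,
       -3.71508895e-04, -4.42969596e-05]), 'joint_torque': array([ 1.52594935e-04, -5.16704929e+01, -3.68590987e+01, -6.94760320e-05,
        6.26941779e-03, -1.45292375e-05]), 'tool_pos': array([ 0.28347099, -0.61188932,  0.24707682]), 'tcp_rot': array([-3.06599078e+00, -6.75619992e-01,  5.87954883e-04]), 'wrist_force': array([-0.07524623, -0.40969305,  0.28331417]), 'torque': array([0.00821611, 0.002016  , 0.01634714]), 'grip_force': 0.0, 'width': 0.9970748510303669}
[[ 0.907  0.42  -0.001]
 [ 0.42  -0.907  0.002]
 [ 0.    -0.002 -1.   ]]
```

View pics/top0.png

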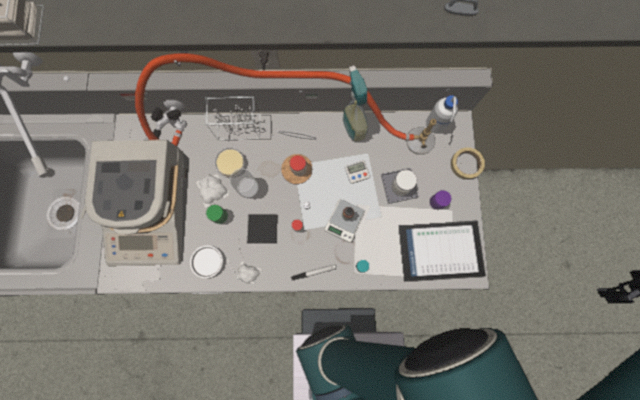

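View pics/side0.png

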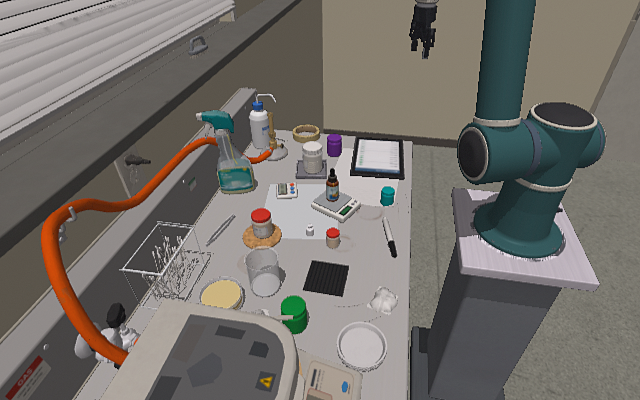

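The top view has +x up and +y left. Candidates for the small jar in the top view:
- Red lid on the cork, (298,164).
- Smaller red-lidded jar, (297,226).
- Green, (216,213); purple, (441,200); turquoise, (362,266). The text excludes these three.

I choose the red one on the cork at (298,164), the larger of the two red ones. The large jar has a white lid and stands in the tray at (405,181). The dropper bottle is on the balance at (348,214), and the rubber mat is at (262,228). Next is one close crop to check the choice.

```bash
python3 - <<'E'
import cv2,numpy as np
a=cv2.imread('pics/top0.png')[140:285,235:475]; b=cv2.imread('pics/side0.png')[120:300,235:405]
a=cv2.resize(a,None,fx=3.3,fy=3.3,interpolation=cv2.INTER_CUBIC);cv2.imwrite('pics/topc.png',a)
b=cv2.resize(b,None,fx=3.3,fy=3.3,interpolation=cv2.INTER_CUBIC);cv2.imwrite('pics/sidec.png',b)
E
```

```text
(no output)
```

View pics/topc.png

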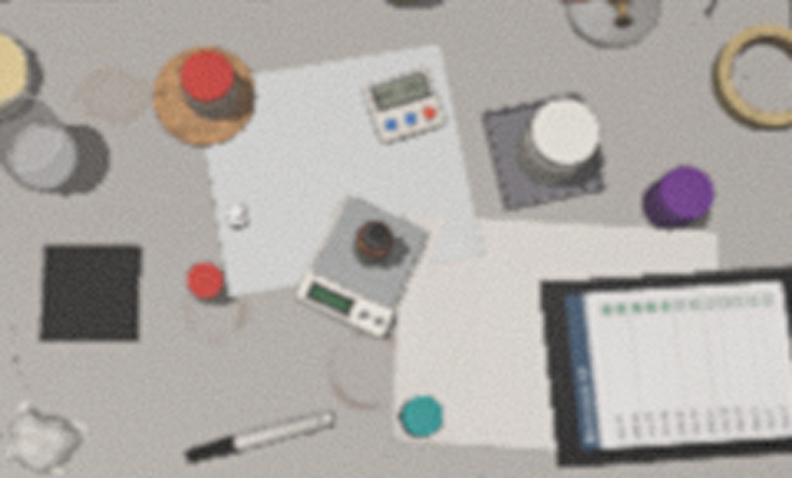

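View pics/sidec.png

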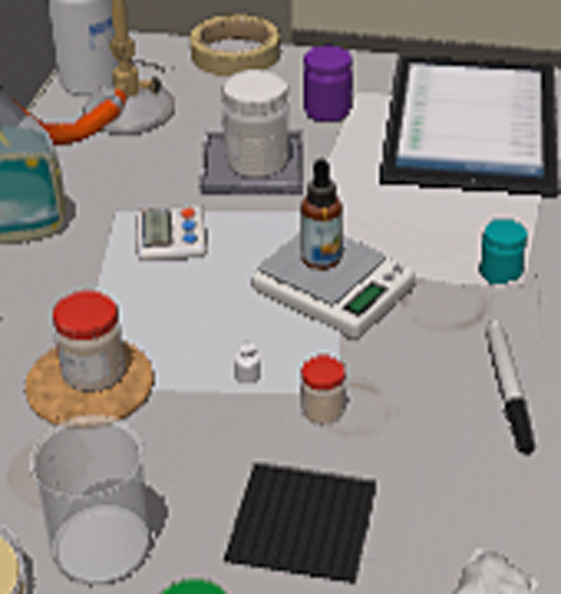

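The crops confirm the choice: the red-lidded jar on the cork (top raw ~(298,163)) is clearly larger than the loose red one at ~(297,225). The dropper is on the balance plate, the white-lidded large jar is in the tray, and the black rubber mat is empty.

```bash
cat > meas.py <<'E'
from h import *
T=cam('top');S=cam('side')
def t2(u,v): return (235+u/3.3,140+v/3.3)
def s2(u,v): return (235+u/3.3,120+v/3.3)
def show(n,a,b):
    X,e=tri(T,t2(*a),S,s2(*b)); print(n,X.round(4),'gap',round(e,4))
# hand-picked feature pairs in crops
show('smalljar lid top c',(207,74),(86,309))
show('large lid top c',(565,129),(256,88))
show('dropper tip',(376,228),(321,163))
show('rubber c',(91,293),(302,522))
for n,a,b in [('plate far',(352,196),(312,230)),('plate -y',(429,236),(388,254)),('tray +y far',(484,111),(208,134)),('tray +y near',(508,209),(203,188)),('tray -y near',(604,186),(303,188)),('timer',(405,105),(173,228))]: show(n,a,b)
def hull_on(c,m,z,roi):
    x0,y0,x1,y1=roi; k=np.zeros_like(m);k[y0:y1,x0:x1]=m[y0:y1,x0:x1]
    k=cv2.morphologyEx(k,cv2.MORPH_OPEN,np.ones((2,2)))
    cs,_=cv2.findContours(k,cv2.RETR_EXTERNAL,cv2.CHAIN_APPROX_NONE); p=np.vstack([q for q in cs if len(q)>8])[:,0]
    return np.array([onz(c,u,v,z)[:2] for u,v in cv2.convexHull(p.astype(np.float32))[:,0]],np.float32)
for n,c,rc,rr,rl in [('top',T,(275,145,320,190),(240,205,290,250),(285,145,315,180)),('side',S,(238,205,285,252),(300,255,352,300),(248,205,275,228))]:
    hsv=cv2.cvtColor(c['pixels'],cv2.COLOR_BGR2HSV)
    cork=cv2.inRange(hsv,(8,90,90),(20,255,255)); blk=cv2.inRange(hsv,(0,0,0),(180,255,70)); red=cv2.inRange(hsv,(0,150,90),(5,255,255))|cv2.inRange(hsv,(174,150,90),(180,255,255))
    print(n,'cork',cv2.minEnclosingCircle(hull_on(c,cork,.006,rc)))
    print(n,'rubber',cv2.minAreaRect(hull_on(c,blk,.004,rr)))
    print(n,'redlid',cv2.minEnclosingCircle(hull_on(c,red,.071,rl)))
for n,uv,z in [('beaker rim',(18,150),.09),('weight',(238,208),.03),('small red',(206,280),.045)]: print(n,onz(T,*t2(*uv),z).round(3))
for n,uv,z in [('beaker rim',(90,455),.093),('weight',(247,350),.03),('small red',(322,372),.045),('spray',(0,180),.05)]: print('S',n,onz(S,*s2(*uv),z).round(3))
# reproj of jar bases from side
E
python3 meas.py
```

```text
smalljar lid top c [0.6452 0.142  0.0686] gap 0.0016
large lid top c [ 0.5845 -0.1749  0.0837] gap 0.0037
dropper tip [ 0.4914 -0.003   0.1233] gap 0.0008
rubber c [ 0.4583  0.2543 -0.003 ] gap 0.0001
plate far [0.5125 0.0138 0.0722] gap 0.0356
plate -y [ 0.4726 -0.0582  0.0042] gap 0.0674
tray +y far [ 0.6097 -0.1059  0.072 ] gap 0.0047
tray +y near [ 0.5807 -0.132  -0.0092] gap 0.0919
tray -y near [ 0.561  -0.2469 -0.0739] gap 0.0183
timer [ 0.6314 -0.0414  0.0119] gap 0.0007
top cork ((0.643113374710083, 0.1465349793434143), 0.047508154064416885)
top rubber ((0.45556318759918213, 0.2515428066253662), (0.08344773203134537, 0.08301115781068802), 88.79067993164062)
top redlid ((0.642711877822876, 0.13999730348587036), 0.02211160771548748)
side cork ((0.6427145600318909, 0.15629252791404724), 0.04945474863052368)
side rubber ((0.45535773038864136, 0.2603733241558075), (0.08795095235109329, 0.08924239128828049), 89.06836700439453)
side redlid ((0.6382783651351929, 0.15243187546730042), 0.02705780602991581)
beaker rim [0.572 0.305 0.09 ]
weight [0.53  0.116 0.03 ]
small red [0.462 0.144 0.045]
S beaker rim [0.585 0.305 0.093]
S weight [0.526 0.124 0.03 ]
S small red [0.462 0.153 0.045]
S spray [ 0.785 -0.033  0.05 ]
```

```bash
cat > m2.py <<'E'
from meas import *
print('----')
# plate: +x (352,196)T ; side: left corner. -y corner T right (429,236) ; side: top
show('plate +x',(352,196),(255,270)); show('plate -y',(429,236),(312,229))
show('tray +x+y',(484,111),(203,186)); show('tray -x+y',(508,209),(302,187)); show('tray -x-y',(604,186),(301,137))
# box corners
show('box -x+y',(298,297),(352,332)); show('box -x-y',(383,335),(413,275))
def mid(n,z,ps,f,c): print(n,np.mean([onz(c,*f(*p),z) for p in ps],0).round(4))
mid('tray T',.012,[(484,111),(604,186)],t2,T); mid('tray S',.012,[(302,187),(208,135)],s2,S);mid('tray S2',.012,[(203,186),(301,137)],s2,S)
mid('plate T',.028,[(318,275),(429,236)],t2,T); mid('plate S',.028,[(255,270),(388,250)],s2,S); mid('plate S2',.028,[(312,229),(333,302)],s2,S)
for p in [(352,196),(429,236),(318,275),(398,312)]: print(onz(T,*t2(*p),.028).round(4))
for p in [(255,270),(312,229),(388,252),(333,302)]: print('S',onz(S,*s2(*p),.028).round(4))
E
python3 m2.py | sed -n '/----/,$p'
python3 - <<'E'
import cv2
a=cv2.imread('pics/top0.png')[190:250,310:390]; b=cv2.imread('pics/side0.png')[125:225,290:370]
a=cv2.resize(a,(640,480),interpolation=cv2.INTER_CUBIC)
cv2.imwrite('pics/tb.png',a)
b=cv2.resize(b,None,fx=6,fy=6,interpolation=cv2.INTER_CUBIC);cv2.imwrite('pics/sb.png',b)
E
```

```text
----
plate +x [0.5438 0.0111 0.0175] gap 0.0016
plate -y [ 0.5067 -0.0594  0.0138] gap 0.0034
tray +x+y [ 0.6246 -0.1167  0.0072] gap 0.0033
tray -x+y [ 0.5317 -0.1353  0.0044] gap 0.0002
tray -x-y [ 5.518e-01 -2.277e-01  2.000e-04] gap 0.0032
box -x+y [0.4521 0.0623 0.0068] gap 0.0026
box -x-y [ 0.4137 -0.0146  0.0111] gap 0.0013
tray T [ 0.5878 -0.1703  0.012 ]
tray S [ 0.5838 -0.1604  0.012 ]
tray S2 [ 0.5838 -0.1594  0.012 ]
plate T [ 0.485  -0.0069  0.028 ]
plate S [4.889e-01 2.000e-04 2.800e-02]
plate S2 [0.4879 0.0059 0.028 ]
[0.5406 0.0116 0.028 ]
[ 0.5023 -0.0578  0.028 ]
[0.4677 0.044  0.028 ]
[ 0.4331 -0.0275  0.028 ]
S [0.5415 0.0238 0.028 ]
S [ 0.505 -0.041  0.028]
S [ 0.4359 -0.0206  0.028 ]
S [0.4708 0.0527 0.028 ]
```

View pics/tb.png

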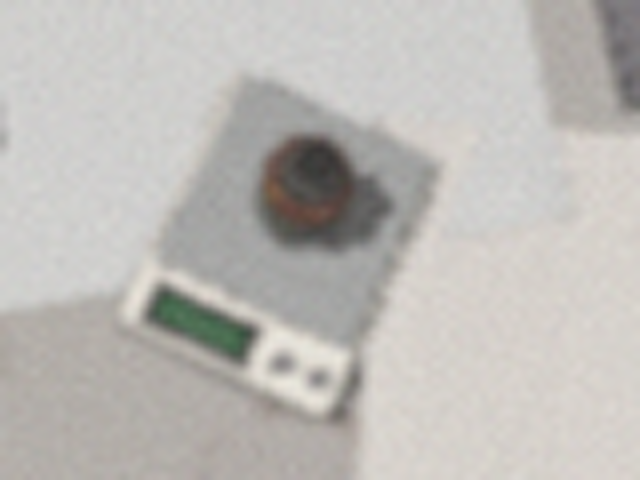

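View pics/sb.png

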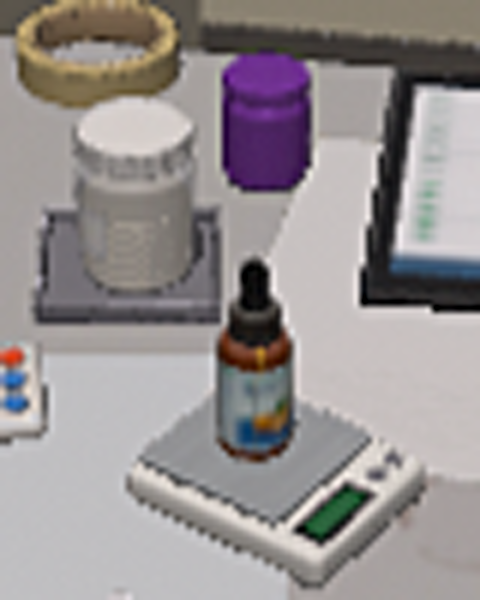

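The side crop shows the dropper near the plate's middle: body bottom at side raw ~(333,201), bulb top ~(332,169). In the top view the plate corners are at raw (340.4,199.4), (365,210), (354.4,233.5) and (330,222.3). The two views disagree by ~1 cm in y/height, so I'll move above the bottle and calibrate with the gripper.

Call:
play_rows(steps=[0.44,-0.47,-0.03,0.432,0.44,-0.47,-0.03,0.432,0.44,-0.47,-0.03,0.432,0.44,-0.47,-0.03,0.432,0.44,-0.47,-0.03,0.432,0.44,-0.47,-0.03,0.432,0.44,-0.47,-0.03,0.432,0.44,-0.47,-0.03,0.432,0.44,-0.47,-0.03,0.432,0.44,-0.47,-0.03,0.432], jaw=0, grip_force=30)

```text
time: 1.55
tool_pos: [0.4797, -0.0176, 0.2779]
tcp_rot: [3.141, 0.003, 0.002]
wrist_force: [0.6, -0.5, 0.7]
width: 1.0
grip_force: 0.0
```

```bash
python3 - <<'E'
from h import *
from scipy.spatial.transform import Rotation as R
T=cam('top','t1.png');S=cam('side','s1.png')
s=bot.read_state();M=R.from_rotvec(s['tcp_rot']).as_matrix();print(s['time'],s['tool_pos'],M.round(3))
for y in(-.0425,0,.0425):
    print([proj(c,s['tool_pos']+M@[0,y,.017]).round(1) for c in(T,S)])
t=T['pixels'][130:280,230:430];u=S['pixels'][60:210,250:450]
cv2.imwrite('pics/c1.png',cv2.resize(np.hstack([t,u]),None,fx=2,fy=2,interpolation=cv2.INTER_CUBIC)[:, :800])
E
```

```text
1.65 [ 0.48057854 -0.01414267  0.27805286] [[ 1.     0.009  0.002]
 [ 0.009 -1.     0.002]
 [ 0.002 -0.002 -1.   ]]
[array([339.7, 202.9]), array([334.9, 127.8])]
[array([357.5, 202.5]), array([337.7, 119.7])]
[array([375.3, 202.2]), array([340.3, 112.2])]
```

View pics/c1.png

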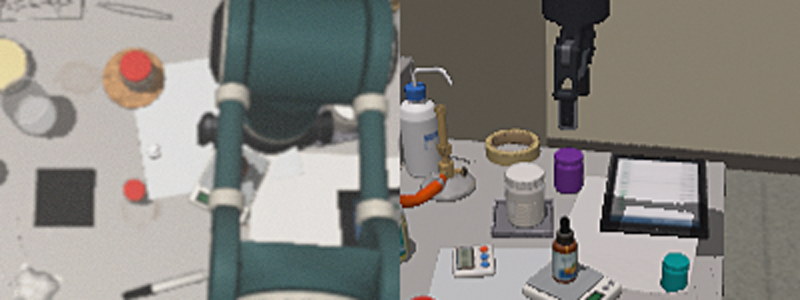

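The gripper hangs above the plate, near fingertip at side raw ~(334,124.5), close to its predicted pixel. Closing along y self-centres in y, so I'll descend around the bottle and check x in the side view before closing.

Call:
play_rows(steps=[0.003,0,0.03,0,0.003,0,0.07,0,0.003,0,0.11,0,0.003,0,0.145,0,0.003,0,0.175,0,0.003,0,0.19,0,0.003,0,0.197,0,0.003,0,0.197,0])

```text
time: 2.65
tool_pos: [0.4827, -0.0198, 0.0808]
tcp_rot: [3.141, 0.003, 0.001]
wrist_force: [-0.2, -0.6, -0.5]
width: 1.001
grip_force: 0.0
```

```bash
python3 - <<'E'
from h import *
S=cam('side','s2.png')
s=bot.read_state();print(s['time'],s['tool_pos'],proj(S,s['tool_pos']))
u=S['pixels'][110:230,270:400]
cv2.imwrite('pics/c2.png',cv2.resize(u,None,fx=5,fy=5,interpolation=cv2.INTER_CUBIC))
E
```

```text
2.7 [ 0.48314346 -0.01978786  0.08129467] [336.09473801 179.15211765]
```

View pics/c2.png

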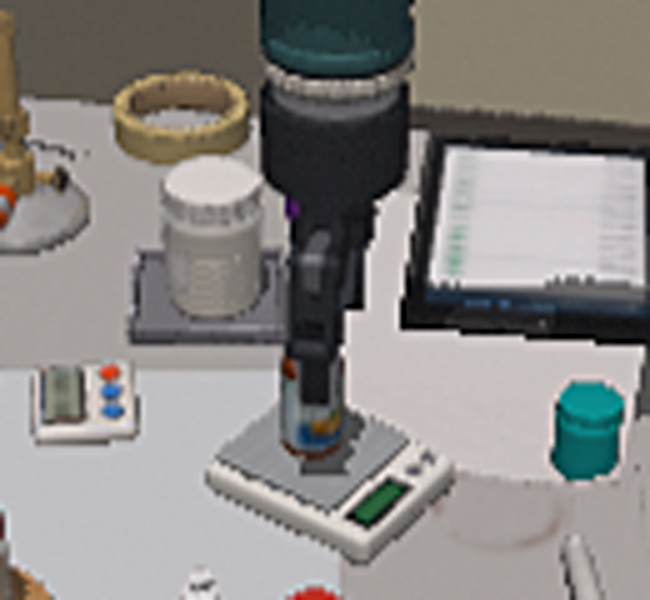

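The near finger (crop u≈316) hides the bottle body (u≈312). The bottle is therefore ~5 mm further in +x, and the tool still lacks 20 mm in y. I'll correct both and close gently.

Call:
play_rows(steps=[0.002,-0.01,0,0,0.005,-0.02,0,0,0.005,-0.02,0,0])

```text
time: 3.08
tool_pos: [0.4879, 0.0014, 0.0809]
tcp_rot: [-3.142, -0.005, -0.002]
wrist_force: [-0.6, -0.2, -0.1]
width: 1.002
grip_force: 0.0
```

Call:
play_rows(steps=[0,0,0,0,0,0,0,0,0,0,0,0,0,0,0,0,0,0,0,0,0,0,0,0,0,0,0,0,0,0,0,0], jaw=255, grip_force=25)

```text
time: 4.08
tool_pos: [0.4873, 0.0004, 0.0805]
tcp_rot: [3.141, 0.003, 0.0]
wrist_force: [-0.5, -0.4, 1.4]
width: 0.374
grip_force: 24.8
```

```bash
python3 - <<'E'
from h import *
S=cam('side','s3.png')
s=bot.read_state();print(s['time'],s['tool_pos'],s['width'],s['grip_force'],proj(S,s['tool_pos']))
u=S['pixels'][130:230,290:400]
cv2.imwrite('pics/c3.png',cv2.resize(u,None,fx=5,fy=5,interpolation=cv2.INTER_CUBIC))
E
```

```text
4.125 [4.87325790e-01 3.39969532e-04 8.04259099e-02] 0.37418894274559933 24.783643765258603 [333.31215936 183.50481751]
```

Call:
play_rows(steps=[0,0,-0.02,0,0,0,-0.055,0,-0.003,-0.025,-0.075,0,-0.009,-0.07,-0.08,0,-0.015,-0.12,-0.08,0,-0.021,-0.17,-0.08,0,-0.027,-0.215,-0.08,0,-0.03,-0.243,-0.08,0,-0.031,-0.255,-0.08,0,-0.031,-0.256,-0.08,0])

```text
time: 5.38
tool_pos: [0.4555, 0.2565, 0.16]
tcp_rot: [3.141, 0.005, -0.001]
wrist_force: [0.4, -0.6, -1.7]
width: 0.38
grip_force: 24.7
```

Call:
play_rows(steps=[0,0,0.02,0,0,0,0.05,0,0,0,0.08,0,0,0,0.095,0,0,0,0.1,0,0,0,0.103,0,0,0,0.103,0,0,0,0.103,0])

```text
time: 6.38
tool_pos: [0.4565, 0.2568, 0.0583]
tcp_rot: [-3.141, -0.003, -0.002]
wrist_force: [-0.7, -0.3, -0.5]
width: 0.374
grip_force: 24.7
```

```bash
python3 - <<'E'
from h import *
S=cam('side','s4.png');T=cam('top','t4.png')
s=bot.read_state();print(s['time'],s['tool_pos'],s['wrist_force'],s['width'])
hx=lambda a:cv2.resize(a,None,fx=3,fy=3,interpolation=cv2.INTER_CUBIC)
cv2.imwrite('pics/c4.png',np.hstack([hx(S['pixels'][200:330,240:400])]))
E
```

```text
6.475 [0.45626399 0.25668509 0.05804091] [ 0.04907202 -0.03087649 -0.09023789] 0.3731899452980634
```

View pics/c4.png

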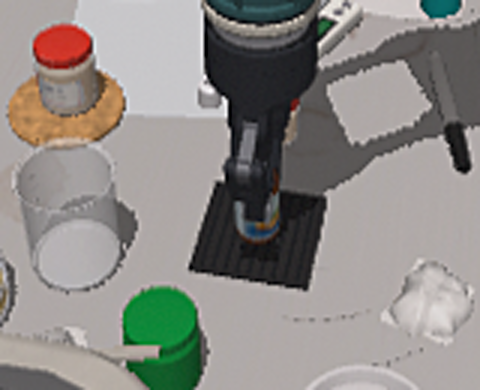

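The bottle is over the middle of the mat, base at side raw ~(326,280). I'll lower the last millimetre and a half, open, and rise.

Call:
play_rows(steps=[0,0,0.0015,0,0,0,0.002,0,0,0,0.002,0])

```text
time: 6.85
tool_pos: [0.4566, 0.2567, 0.0563]
tcp_rot: [-3.141, -0.003, -0.002]
wrist_force: [-0.2, -1.6, 5.1]
width: 0.375
grip_force: 24.9
```

Call:
play_rows(steps=[0,0,0,0,0,0,0,0,0,0,0,0,0,0,0,0,0,0,0,0,0,0,-0.03,0,0,0,-0.08,0,0,0,-0.13,0,0,0,-0.16,0,0,0,-0.16,0], jaw=0)

```text
time: 8.1
tool_pos: [0.4578, 0.2574, 0.2189]
tcp_rot: [-3.138, -0.003, -0.01]
wrist_force: [-0.3, -0.4, 0.2]
width: 0.997
grip_force: 0.0
```

Call:
play_rows(steps=[0.05,0.03,0,0,0.1,0.06,0,0,0.15,0.09,0,0,0.18,0.11,0,0,0.185,0.11,0,0])

```text
time: 8.72
tool_pos: [0.6417, 0.1447, 0.2127]
tcp_rot: [3.141, -0.002, -0.005]
wrist_force: [-0.9, -0.1, -0.6]
width: 0.998
grip_force: 0.0
```

```bash
python3 - <<'E'
from h import *
S=cam('side','s5.png');T=cam('top','t5.png')
s=bot.read_state();print(s['time'],s['tool_pos'],s['width'])
X=[.4563,.2567,.004]
print('pred base/bulb',[proj(c,[.4563,.2567,z]).round(1) for c in(T,S) for z in(.004,.106)])
hx=lambda a:cv2.resize(a,None,fx=4,fy=4,interpolation=cv2.INTER_CUBIC)
a=hx(T['pixels'][190:260,230:325]);b=hx(S['pixels'][200:310,240:345])
o=np.zeros((440,800,3),np.uint8);o[:280,:380]=a;o[:440,380:800]=b;cv2.imwrite('pics/c5.png',o)
E
```

```text
8.825 [0.64023188 0.14651791 0.21319041] 1.0012645392052149
pred base/bulb [array([261.4, 229.1]), array([255.4, 224. ]), array([327.1, 277.1]), array([327. , 245.3])]
```

View pics/c5.png

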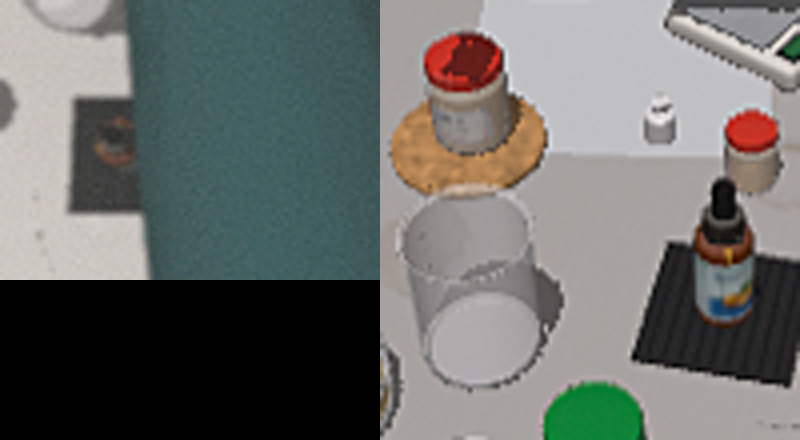

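The side view's bulb pixel (325.5,245) matches the gripper-known position. The top view is off by ~3 px, about 8 mm in y. I'll trust the side view at the known heights and the top view with +8 mm in y. The small jar's lid centre is at side raw ~(260.6,214.9).

```bash
cat > m3.py <<'E'
from h import *
import sys
S=cam('side')
hsv=cv2.cvtColor(S['pixels'],cv2.COLOR_BGR2HSV)
red=cv2.inRange(hsv,(0,140,60),(6,255,255))|cv2.inRange(hsv,(172,140,60),(180,255,255))
k=np.zeros_like(red);k[203:230,244:275]=red[203:230,244:275]
x,y,w,h=cv2.boundingRect(k); print('bbox',x,y,w,h)
u=x+(w-1)/2
# top ellipse centre: top of bbox + half minor axis; project model circle radius 24mm
for X in [onz(S,u,y+5,.071)]:
    e=np.array([proj(S,X+[.024*np.cos(a),.024*np.sin(a),0]) for a in np.linspace(0,6.28,60)])
    v=y+np.ptp(e[:,1])/2; print('jar top',onz(S,u,v,.071).round(4),'ellipse h',np.ptp(e[:,1]),'w',np.ptp(e[:,0]))
print(onz(S,260.6,214.9,.071).round(4))
# large jar lid
print('large', onz(S,235+255/3.3-.35,120+93/3.3-.35,.089).round(4))
E
python3 m3.py
```

```text
bbox 251 209 19 14
jar top [0.6437 0.1514 0.071 ] ellipse h 12.63341140939474 w 19.6212114276141
[0.6427 0.1496 0.071 ]
large [ 0.5809 -0.1582  0.089 ]
```

Call:
play_rows(steps=[0.003,-0.004,0.03,0,0.003,-0.004,0.07,0,0.003,-0.004,0.11,0,0.003,-0.004,0.145,0,0.003,-0.004,0.165,0,0.003,-0.004,0.173,0,0.003,-0.004,0.173,0,0.003,-0.004,0.173,0])

```text
time: 9.88
tool_pos: [0.6453, 0.1511, 0.0442]
tcp_rot: [-3.141, -0.003, -0.005]
wrist_force: [0.0, -0.6, -0.1]
width: 0.995
grip_force: 0.0
```

Call:
play_rows(steps=[0,0,0,0,0,0,0,0,0,0,0,0,0,0,0,0,0,0,0,0,0,0,0,0], jaw=255, grip_force=30)

```text
time: 10.62
tool_pos: [0.6449, 0.1505, 0.0437]
tcp_rot: [3.142, 0.003, 0.003]
wrist_force: [-0.5, -1.6, 5.5]
width: 0.56
grip_force: 31.8
```

```bash
python3 - <<'E'
from h import *
S=cam('side','s6.png')
s=bot.read_state();print(s['time'],s['tool_pos'],s['width'],s['grip_force'],s['wrist_force'],s['torque'])
cv2.imwrite('pics/c6.png',cv2.resize(S['pixels'][150:270,220:320],None,fx=5,fy=5,interpolation=cv2.INTER_CUBIC))
E
```

```text
10.675 [0.64492098 0.1505444  0.04366946] 0.5637843137381093 31.75615836544182 [ 0.05536816 -0.54683205  5.92625786] [-0.42324288  0.15390436 -0.00084045]
```

View pics/c6.png

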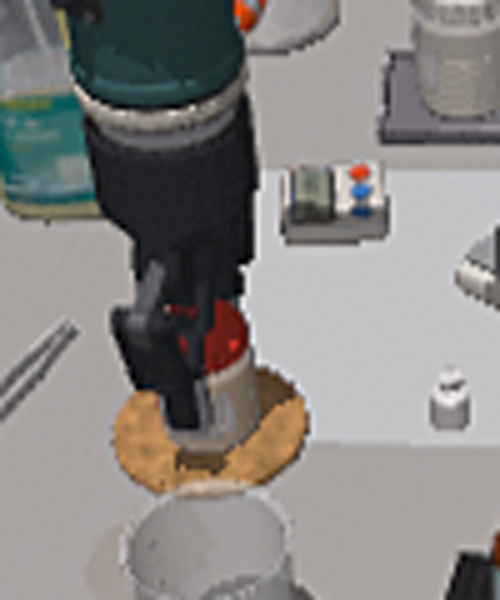

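```bash
python3 - <<'E'
from h import *
from scipy.spatial.transform import Rotation as R
S=cam('side')
s=bot.read_state();M=R.from_rotvec(s['tcp_rot']).as_matrix();print(M.round(3))
f=lambda p:((proj(S,p)-[220,150]+.5)*5).round(0)
for n,v in [('tip near outer',[0,-.037,.017]),('tip +11',[.011,-.037,.017]),('tip -11',[-.011,-.037,.017]),('tcp',[0,0,0])]: print(n,f(s['tool_pos']+M@v))
for x in(.63,.637,.644): print(x,'jar base c',f([x,.15,.006]),'lid c',f([x,.15,.071]),'right edge base',f([x-.025,.15,.006]))
E
```

```text
[[ 1.     0.002  0.002]
 [ 0.002 -1.    -0.   ]
 [ 0.002  0.    -1.   ]]
tip near outer [187. 445.]
tip +11 [165. 442.]
tip -11 [208. 447.]
tcp [207. 369.]
0.63 jar base c [243. 427.] lid c [230. 331.] right edge base [290. 433.]
0.637 jar base c [230. 425.] lid c [216. 329.] right edge base [277. 431.]
0.644 jar base c [217. 423.] lid c [203. 327.] right edge base [264. 430.]
```

The pads sit centred on the jar (finger tip at crop u≈165–205, as predicted), so the grasp is good. I'll refine the plate centre from the now-clear side view while lifting.

Call:
play_rows(steps=[0,0,-0.015,0,0,0,-0.045,0,0,0,-0.075,0,-0.01,0.01,-0.09,0,-0.035,0.033,-0.09,0,-0.07,0.066,-0.09,0,-0.105,0.099,-0.09,0,-0.135,0.127,-0.09,0,-0.152,0.143,-0.09,0,-0.157,0.148,-0.09,0])

```text
time: 11.98
tool_pos: [0.4861, 0.0017, 0.1322]
tcp_rot: [-3.141, -0.0, 0.0]
wrist_force: [-0.4, 0.3, -1.1]
width: 0.562
grip_force: 31.5
```

```bash
python3 - <<'E'
from h import *
s=bot.read_state();print(s['time'],s['tool_pos'],s['width'],s['grip_force'])
c=cam('side')
im=cv2.imread('pics/s5.png')
hsv=cv2.cvtColor(cv2.GaussianBlur(im,(3,3),0),cv2.COLOR_BGR2HSV)
print(hsv[205,325],hsv[196,318],hsv[208,345],hsv[203,309],hsv[195,315],hsv[200,340])
v=hsv[201,300:370,2];print(v)
g=cv2.inRange(hsv,(0,0,125),(180,40,178)); m=np.zeros_like(g); m[180:222,305:365]=g[180:222,305:365]
n,l,st,ce=cv2.connectedComponentsWithStats(m)
for i in range(1,n):
    if st[i,4]>100:
        p=np.argwhere(l==i)[:,::-1].astype(np.float32)
        q=np.array([onz(c,a,b,.028)[:2] for a,b in cv2.convexHull(p)[:,0]],np.float32)
        print(st[i],cv2.minAreaRect(q))
E
```

```text
11.975 [0.48611318 0.00173515 0.13216883] 0.5624989709575273 31.453681733180474
[120   5 151] [130   4 177] [69 99 90] [130   4 196] [130   4 195] [120   3  77]
[194 194 194 194 194 194 194 194 194 195 196 195 164 108  78  76  81  89
  91  89  89  88  88  89  85  81  86  90  90  90  89  89  89  89  88  89
  86  77  74  79  84  79  75  81  89  92  86  82  87  98 106 108 111 111
 103 112 145 185 208 205 198 200 202 201 201 201 201 201 201 201]
[305 180  24   5 102] ((0.5495655536651611, -0.06978891044855118), (0.06816451251506805, 0.020183958113193512), 10.413544654846191)
[310 187  55  35 737] ((0.4603162407875061, 0.02881479263305664), (0.10984138399362564, 0.16326430439949036), 63.123104095458984)
```

```bash
python3 - <<'E'
from h import *
for n,roi,f in (('side',(300,185,365,222),'side0.png'),('top',(322,192,372,245),'top0.png')):
    c=cam(n); im=cv2.imread('pics/'+f); hsv=cv2.cvtColor(im,cv2.COLOR_BGR2HSV)
    x0,y0,x1,y1=roi
    g=cv2.inRange(hsv,(0,0,120),(180,30,182)); m=np.zeros_like(g); m[y0:y1,x0:x1]=g[y0:y1,x0:x1]
    m=cv2.morphologyEx(m,cv2.MORPH_OPEN,np.ones((3,3)))
    k,l,st,ce=cv2.connectedComponentsWithStats(m)
    for i in range(1,k):
        if st[i,4]>100:
            p=np.argwhere(l==i)[:,::-1].astype(np.float32)
            q=np.array([onz(c,a,b,.028)[:2] for a,b in cv2.convexHull(p)[:,0]],np.float32)
            r=cv2.minAreaRect(q);print(n,st[i],r,cv2.boxPoints(r).round(3).tolist())
E
```

```text
side [314 192  37  19 347] ((0.4902377426624298, -0.0009049698710441589), (0.08025550842285156, 0.07925523817539215), 63.59600067138672) [[0.43700000643730164, -0.01899999938905239], [0.5080000162124634, -0.05400000140070915], [0.5440000295639038, 0.017000000923871994], [0.4729999899864197, 0.05299999937415123]]
side [347 204  18  18 188] ((0.41869595646858215, 0.04635583609342575), (0.04398084804415703, 0.07299560308456421), 6.233853340148926) [[0.3930000066757202, 0.07999999821186066], [0.4009999930858612, 0.00800000037997961], [0.4449999928474426, 0.012000000104308128], [0.43700000643730164, 0.08500000089406967]]
top [330 200  35  33 563] ((0.49006393551826477, -0.002890557050704956), (0.08565595000982285, 0.0806303396821022), 63.8746223449707) [[0.4350000023841858, -0.024000000208616257], [0.5070000290870667, -0.05900000035762787], [0.5450000166893005, 0.017999999225139618], [0.4729999899864197, 0.05299999937415123]]
top [322 227  33  18 302] ((0.41509494185447693, 0.03341573849320412), (0.10734857618808746, 0.043922197073698044), 62.51229476928711) [[0.3709999918937683, -0.004000000189989805], [0.4099999964237213, -0.024000000208616257], [0.45899999141693115, 0.07100000232458115], [0.41999998688697815, 0.09099999815225601]]
```

Plate centre ≈ (0.490, 0.000). Descending onto it.

Call:
play_rows(steps=[0.003,0,0.015,0,0.003,0,0.035,0,0.003,0,0.052,0,0.003,0,0.06,0,0.003,0,0.063,0,0.003,0,0.065,0,0.003,0,0.0665,0,0.003,0,0.0665,0])

```text
time: 13.12
tool_pos: [0.4906, 0.0024, 0.0663]
tcp_rot: [3.142, 0.003, 0.001]
wrist_force: [0.7, -0.4, -0.4]
width: 0.557
grip_force: 31.5
```

```bash
python3 - <<'E'
from h import *
S=cam('side','s7.png')
s=bot.read_state();print(s['time'],s['tool_pos'],s['width'],s['wrist_force'])
cv2.imwrite('pics/c7.png',cv2.resize(S['pixels'][130:230,280:380],None,fx=5,fy=5,interpolation=cv2.INTER_CUBIC))
E
```

```text
13.175 [0.49052303 0.00238863 0.06624771] 0.5594888513329156 [ 0.17476352  0.32721559 -0.60429618]
```

Call:
play_rows(steps=[0,0,0.001,0,0,0,0.0015,0,0,0,0.0015,0])

```text
time: 13.55
tool_pos: [0.4907, 0.0024, 0.0656]
tcp_rot: [3.142, 0.003, 0.001]
wrist_force: [-2.6, 1.3, 6.6]
width: 0.558
grip_force: 32.2
```

Call:
play_rows(steps=[0,0,0,0,0,0,0,0,0,0,0,0,0,0,0,0,0,0,0,0,0,0,-0.02,0,0,0,-0.06,0,0,0,-0.1,0,0,0,-0.13,0,0,0,-0.13,0], jaw=0)

```text
time: 14.8
tool_pos: [0.4925, 0.0023, 0.1975]
tcp_rot: [3.141, 0.003, 0.01]
wrist_force: [0.0, 0.1, -0.3]
width: 1.002
grip_force: 0.0
```

```bash
python3 - <<'E'
from h import *
S=cam('side','s8.png');T=cam('top','t8.png')
s=bot.read_state();print(s['time'],s['tool_pos'],s['width'])
print('purple T',onz(T,442.5,196,.065).round(3),'S',onz(S,334,136.5,.065).round(3))
hx=lambda a:cv2.resize(a,None,fx=5,fy=5,interpolation=cv2.INTER_CUBIC)
cv2.imwrite('pics/c8.png',hx(S['pixels'][120:225,285:375]))
print('jar pred base',(proj(S,[.4905,.0024,.028])-[285,120]+.5)*5,'lid',(proj(S,[.4905,.0024,.093])-[285,120]+.5)*5)
for z,n in((.0,'base'),(.089,'lid')):pass
E
```

```text
14.9 [0.49001387 0.00243414 0.1939776 ] 0.9961815924204216
purple T [ 0.539 -0.283  0.065] S [ 0.534 -0.283  0.065]
jar pred base [237.02762552 398.34617585] lid [237.71244388 302.46571609]
```

View pics/c8.png

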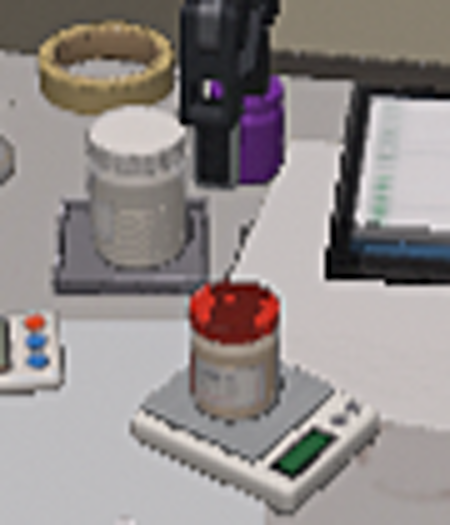

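The small jar stands in the middle of the plate (base crop (236,400), plate centre ≈(238,398)). The large jar's lid centre is at crop ≈(136,130), and its base bottom at (138,265).

```bash
python3 - <<'E'
from h import *
S=cam('side')
f=lambda u,v:((u+.5)/5-.5+285,(v+.5)/5-.5+120)
X=onz(S,*f(136,130),.089);print('lid',X.round(4))
e=np.array([proj(S,X+[.0295*np.cos(a),.0295*np.sin(a),0]) for a in np.linspace(0,6.28,60)]);print('lid w,h crop',np.ptp(e,axis=0)*5)
X=onz(S,*f(138,265),.003);print('base front',X.round(4), 'c',(X-[0,.031,0]).round(4))
P=[onz(S,*f(*p),.012)[:2] for p in[(62,202),(55,280),(208,282),(208,205)]];print(np.round(P,3),np.mean(P,0).round(4))
E
```

```text
lid [ 0.5841 -0.1712  0.089 ]
lid w,h crop [96.34541703 48.8490634 ]
base front [ 0.5808 -0.1513  0.003 ] c [ 0.5808 -0.1823  0.003 ]
[[ 0.642 -0.201]
 [ 0.625 -0.113]
 [ 0.531 -0.128]
 [ 0.548 -0.215]] [ 0.5865 -0.1642]
```

Call:
play_rows(steps=[0.025,0.045,0,0,0.05,0.095,0,0,0.075,0.14,0,0,0.09,0.167,0,0,0.092,0.172,0,0,0.092,0.172,0.03,0,0.092,0.172,0.06,0,0.092,0.172,0.08,0,0.092,0.172,0.085,0,0.092,0.172,0.085,0])

```text
time: 16.2
tool_pos: [0.5826, -0.1691, 0.1094]
tcp_rot: [-3.141, -0.003, 0.0]
wrist_force: [-0.3, 0.4, -0.4]
width: 1.002
grip_force: 0.0
```

```bash
python3 - <<'E'
from h import *
from scipy.spatial.transform import Rotation as R
S=cam('side','s9.png')
s=bot.read_state();print(s['time'],s['tool_pos']);M=R.from_rotvec(s['tcp_rot']).as_matrix()
f=lambda p:((proj(S,p)-[275,90]+.5)*5).round(0)
print('near tip',f(s['tool_pos']+M@[0,-.05,.005]),'far',f(s['tool_pos']+M@[0,.05,.005]))
cv2.imwrite('pics/c9.png',cv2.resize(S['pixels'][90:190,275:375],None,fx=5,fy=5,interpolation=cv2.INTER_CUBIC))
E
```

```text
16.25 [ 0.5831834  -0.16936335  0.1102414 ]
near tip [168. 301.] far [204. 220.]
```

View pics/c9.png

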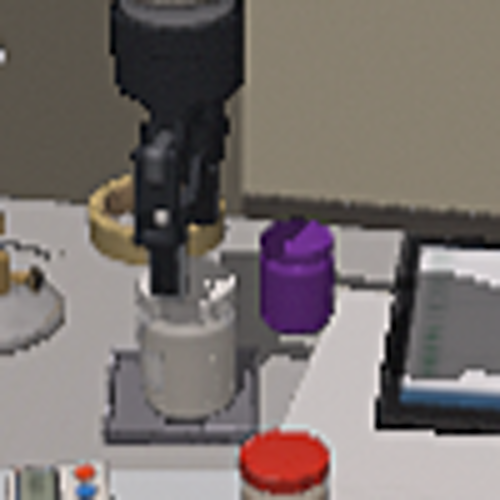

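The near finger (crop (168,295)) is in front of the lid and the far one behind it, with x in line. Descending and closing.

Call:
play_rows(steps=[0,0,0.008,0,0,0,0.018,0,0,0,0.03,0,0,0,0.044,0,0,0,0.054,0,0,0,0.059,0,0,0,0.059,0])

```text
time: 17.12
tool_pos: [0.5823, -0.1693, 0.0498]
tcp_rot: [-3.141, -0.003, 0.001]
wrist_force: [-0.6, -1.1, 1.2]
width: 0.998
grip_force: 0.0
```

Call:
play_rows(steps=[0,0,0,0,0,0,0,0,0,0,0,0,0,0,0,0,0,0,0,0,0,0,0,0], jaw=255, grip_force=35)

```text
time: 17.88
tool_pos: [0.5837, -0.1699, 0.0515]
tcp_rot: [3.141, 0.003, 0.004]
wrist_force: [0.9, -0.7, 4.9]
width: 0.699
grip_force: 38.7
```

Call:
play_rows(steps=[0,0,-0.01,0,0,0,-0.035,0,0,0,-0.065,0,0.003,-0.015,-0.09,0,0.01,-0.05,-0.1,0,0.018,-0.095,-0.1,0,0.027,-0.145,-0.1,0,0.036,-0.195,-0.1,0,0.045,-0.245,-0.1,0,0.053,-0.285,-0.1,0])

```text
time: 19.12
tool_pos: [0.6339, 0.1178, 0.1495]
tcp_rot: [-3.141, -0.004, 0.004]
wrist_force: [-0.7, 0.2, -2.0]
width: 0.702
grip_force: 38.5
```

Call:
play_rows(steps=[0.005,-0.025,0,0,0.007,-0.037,0,0,0.007,-0.039,0.02,0,0.007,-0.039,0.05,0,0.007,-0.039,0.075,0,0.007,-0.039,0.088,0,0.007,-0.039,0.092,0,0.007,-0.039,0.094,0,0.007,-0.039,0.094,0])

```text
time: 20.25
tool_pos: [0.6428, 0.1547, 0.0574]
tcp_rot: [-3.141, -0.003, -0.003]
wrist_force: [-0.4, 0.4, -1.8]
width: 0.702
grip_force: 38.5
```

```bash
python3 - <<'E'
from h import *
S=cam('side','s10.png')
s=bot.read_state();print(s['time'],s['tool_pos'],s['wrist_force'],s['width'])
X=s['tool_pos'];X[2]=.006
f=lambda p:((proj(S,p)-[225,150]+.5)*5).round(0)
print('jar base',f(X),'front',f(X+[0,.031,0]),'cork c',f([.643,.155,.006]))
cv2.imwrite('pics/c10.png',cv2.resize(S['pixels'][150:260,225:335],None,fx=5,fy=5,interpolation=cv2.INTER_CUBIC))
E
```

```text
20.3 [0.6428066  0.15482731 0.0574951 ] [ 0.08468518 -0.11428716 -1.59913937] 0.699093742838012
jar base [191. 430.] front [172. 473.] cork c [191. 430.]
```

View pics/c10.png

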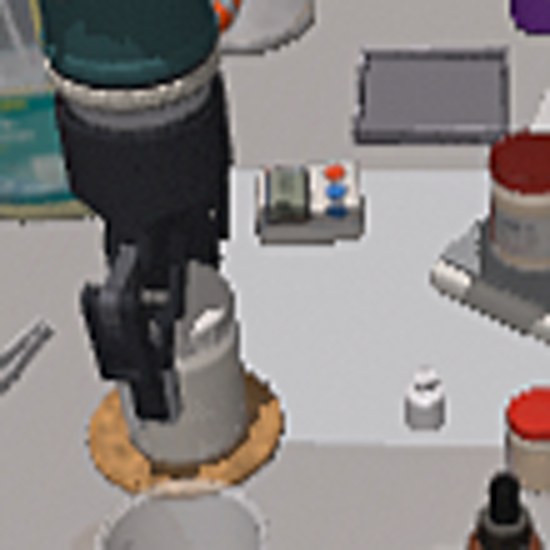

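The jar is centred over the cork (base crop ≈(189,432), cork centre ≈(187,430)). The tray is now clear. That was the last of my 14 views, so from here I measure numerically.

Call:
play_rows(steps=[0,0,0.0015,0,0,0,0.003,0,0,0,0.0035,0,0,0,0.0035,0])

```text
time: 20.8
tool_pos: [0.6426, 0.1549, 0.0546]
tcp_rot: [-3.141, -0.003, -0.002]
wrist_force: [-2.4, -0.7, 5.8]
width: 0.699
grip_force: 39.1
```

```bash
python3 - <<'E'
from h import *
s=bot.read_state();print(s['time'],s['tool_pos'],s['wrist_force'])
S=cam('side');im=S['pixels']
f=lambda u,v:((u+.5)/5-.5+225,(v+.5)/5-.5+150)
P=[onz(S,*f(*p),.012)[:2] for p in[(362,50),(357,131),(508,132),(508,53)]];print(np.round(P,3),np.mean(P,0).round(4))
g=cv2.cvtColor(im,cv2.COLOR_BGR2GRAY);print(g[165,290:332]);print(g[155:185,312])
m=np.zeros_like(g);m[155:182,290:332]=((g<140)*255)[155:182,290:332]
k,l,st,ce=cv2.connectedComponentsWithStats(m)
i=1+np.argmax(st[1:,4]);p=np.argwhere(l==i)[:,::-1].astype(np.float32);print(st[i])
q=np.array([onz(S,a,b,.010)[:2] for a,b in cv2.convexHull(p)[:,0]],np.float32);r=cv2.minAreaRect(q);print(r)
E
```

```text
20.8 [0.6426109  0.15488405 0.05455675] [-2.43385706 -0.65805801  5.76960736]
[[ 0.643 -0.203]
 [ 0.623 -0.112]
 [ 0.531 -0.128]
 [ 0.548 -0.217]] [ 0.5864 -0.1651]
[165 165 165 166 166 170 149  76 119 117 114 116 115 116 114 116 115 115
 116 114 114 115 116 115 115 116 115 116 115 114 114 116 115 116 117  75
  89 177 167 164 164 164]
[164 166 165 168 156  96  79 110 117 116 116 115 114 115 115 115 117 115
 115 114 137  87  66  75 158 169 166 164 160 189]
[295 159  37  23 625]
((0.5802189111709595, -0.1552506685256958), (0.11097723990678787, 0.12647823989391327), 14.444101333618164)
```

Call:
play_rows(steps=[0,0,0,0,0,0,0,0,0,0,0,0,0,0,0,0,0,0,0,0,0,0,-0.02,0,0,0,-0.06,0,0,0,-0.11,0,0,0,-0.15,0,0,0,-0.155,0], jaw=0)

```text
time: 22.1
tool_pos: [0.645, 0.1553, 0.2147]
tcp_rot: [-3.14, -0.003, -0.016]
wrist_force: [0.1, 0.2, 1.4]
width: 0.997
grip_force: 0.0
```

Call:
play_rows(steps=[-0.05,-0.027,0,0,-0.1,-0.055,0,0,-0.15,-0.082,0,0,-0.18,-0.1,0,0,-0.185,-0.102,0,0,-0.185,-0.102,0,0])

```text
time: 22.85
tool_pos: [0.4569, 0.2563, 0.2079]
tcp_rot: [3.141, 0.004, 0.001]
wrist_force: [0.4, -0.1, 0.4]
width: 0.999
grip_force: 0.0
```

```bash
python3 - <<'E'
from h import *
S=cam('side','s11.png');s=bot.read_state();print(s['time'],s['tool_pos'],s['width'])
# large jar lid check: bright near-white lid ellipse
im=S['pixels'];hsv=cv2.cvtColor(im,cv2.COLOR_BGR2HSV)
g=hsv[:,:,2]
print('pred lid',proj(S,[.6428,.155,.092]).round(1),'base',proj(S,[.6428,.155,.006]).round(1))
for v in (205,212,225,233): print(v,g[v,240:290])
# bottle: bulb top
print('pred bulb',proj(S,[.459,.2567,.106]).round(1),proj(S,[.459,.2567,.03]).round(1))
for v in(247,262,272): print(v,g[v,312:342])
E
```

```text
22.9 [0.45748016 0.25609769 0.20795531] 0.9981296205484427
pred lid [258.9 209.7] base [262.7 235.6]
205 [170 168 170 169 170 170 171 169 169 166 171 204 212 218 217 217 216 216
 215 217 216 216 216 216 217 217 216 214 203 197 198 199 196 197 198 198
 197 199 197 198 197 199 198 198 198 198 198 197 198 198]
212 [173 170 170 170 170 170 126 224 219 217 217 217 216 217 216 216 217 216
 217 216 216 216 217 216 216 216 216 218 220 223 121  79 214 200 198 197
 198 197 197 198 197 198 198 198 197 198 197 197 197 197]
225 [168 170 171 170 170 171 172 175 110 115 130 131 136 140 147 152 154 160
 160 158 152 145 138 135 132 127 123 124 122 119 115 109  96  88  82  89
 135 220 208 200 198 198 198 198 198 199 199 198 197 198]
233 [170 170 170 176 192 200 214 197 172 156 129 142 146 135 139 139 142 142
 142 155 147 152 139 144 137 140 131 128 123 120 116 112 105 115  89  79
  82 191 193 196 180 111 214 201 199 199 198 198 198 198]
pred bulb [325.8 245.1] [325.9 269.3]
247 [171 172 171 171 172 172 171 174 181  79  79   7  15  18  18  13  32 135
 139 139 143 141 137 131 134  88  89  88  88  90]
262 [ 28  36  32  28  36  35  42  68  97  87  64  69  66  69 152 174  60  66
  64  59  53  71  97  94  93  93  88  89 188 177]
272 [ 35  43  41  35  32  40  52 122 133 139 146 148 150 133 148 149 148 145
  82  70 103  39  24  17  40  41  44  33  40  42]
```

Call:
play_rows(steps=[0.0015,0,0.03,0,0.0015,0,0.065,0,0.0015,0,0.1,0,0.0015,0,0.13,0,0.0015,0,0.145,0,0.0015,0,0.151,0,0.0015,0,0.151,0])

```text
time: 23.78
tool_pos: [0.459, 0.2564, 0.0573]
tcp_rot: [-3.141, -0.002, -0.001]
wrist_force: [0.4, -0.1, 0.5]
width: 1.001
grip_force: 0.0
```

Call:
play_rows(steps=[0,0,0,0,0,0,0,0,0,0,0,0,0,0,0,0,0,0,0,0,0,0,0,0,0,0,0,0,0,0,0,0], jaw=255, grip_force=25)

```text
time: 24.78
tool_pos: [0.4589, 0.2566, 0.0576]
tcp_rot: [-3.141, -0.003, -0.002]
wrist_force: [0.7, -0.7, 4.8]
width: 0.372
grip_force: 24.5
```

Call:
play_rows(steps=[0,0,-0.015,0,0,0,-0.05,0,0,0,-0.09,0,0.003,0.01,-0.12,0,0.012,0.04,-0.13,0,0.025,0.085,-0.13,0,0.04,0.135,-0.13,0,0.055,0.185,-0.13,0,0.07,0.235,-0.13,0,0.085,0.28,-0.13,0])

```text
time: 26.02
tool_pos: [0.5438, -0.0251, 0.1873]
tcp_rot: [-3.141, -0.002, -0.0]
wrist_force: [1.1, 0.9, -1.0]
width: 0.371
grip_force: 24.9
```

Call:
play_rows(steps=[0.015,0.05,0,0,0.03,0.095,0,0,0.039,0.127,0,0,0.042,0.138,0,0,0.042,0.14,0,0,0.042,0.14,0.025,0,0.042,0.14,0.06,0,0.042,0.14,0.09,0,0.042,0.14,0.105,0,0.042,0.14,0.105,0])

```text
time: 27.28
tool_pos: [0.585, -0.1621, 0.0808]
tcp_rot: [-3.141, -0.004, 0.004]
wrist_force: [-1.5, 0.1, 0.2]
width: 0.372
grip_force: 24.9
```

```bash
python3 - <<'E'
from h import *
S=cam('side','s12.png');s=bot.read_state();print(s['time'],s['tool_pos'],s['width'],s['grip_force'],s['wrist_force'])
g=cv2.cvtColor(S['pixels'],cv2.COLOR_BGR2GRAY)
print('tray c',proj(S,[.586,-.163,.003]),'bottle body pred',proj(S,[*s['tool_pos'][:2],s['tool_pos'][2]-.035]))
for v in(158,162,166,170,174): print(v,g[v,292:332])
E
```

```text
27.325 [ 0.58613255 -0.1627322   0.08215434] 0.3690444550465305 24.88053747016238 [ 1.1537442  -1.08272577 -0.30889725]
tray c [311.40926793 170.40224182] bottle body pred [310.95111333 158.63385423]
158 [163 163 161 163 164 164 165 164 167 171 151  72  77  79 108  95  99 103
  88  90  99 114  66  67  64  90  86  85  87  86  86  87  87  87  85  83
  84 162 175 171]
162 [162 163 163 165 170 154  81 112 111 110 111 110 112  54  91  95  73  48
  40  50  43  51  61  49  58  62  61  61  61  61  61  62  59  52  81  78
  74  71  73  75]
166 [163 163 166 167 125  60 118 113 113 114 114 113 114 115 118 105  84  34
  37  39  40  42  54  57  63  61  59  56  54  53  57 111 107  87  89 173
 164 163 161 162]
170 [163 163 163 167 128  39 118 115 114 113 114 113 114 113 115 118  50  58
  60  60  60  60  57  54  56 110 105 117 114 112 113 114 115  79  90 173
 164 162 163 161]
174 [161 162 166 132  87 110 116 115 115 111 114 115 114 114 116 102 106  50
  49  55 110  49  52 105 115 111 110 109 109 111 111 113 113  97  89 174
 166 165 163 171]
```

The tray outline's centre (u≈311.5, rim mid v≈167.3) agrees with the target. Lowering.

Call:
play_rows(steps=[0,0,0.008,0,0,0,0.017,0,0,0,0.022,0,0,0,0.0245,0,0,0,0.0255,0,0,0,0.026,0,0,0,0.026,0])

```text
time: 28.2
tool_pos: [0.5865, -0.1635, 0.0566]
tcp_rot: [3.141, 0.003, 0.001]
wrist_force: [-0.9, 0.9, 3.3]
width: 0.371
grip_force: 24.6
```

Call:
play_rows(steps=[0,0,0,0,0,0,0,0,0,0,0,0,0,0,0,0,0,0,0,0,0,0,-0.03,0,0,0,-0.08,0,0,0,-0.13,0,0,0,-0.17,0,0,0,-0.17,0], jaw=0)

```text
time: 29.45
tool_pos: [0.5888, -0.1643, 0.2312]
tcp_rot: [3.139, 0.003, 0.014]
wrist_force: [-0.5, 0.7, 0.9]
width: 1.0
grip_force: 0.0
```

Call:
play_rows(steps=[-0.04,0.03,-0.02,0,-0.08,0.07,-0.05,0,-0.12,0.12,-0.05,0,-0.15,0.17,-0.05,0,-0.17,0.22,-0.05,0,-0.17,0.27,-0.05,0,-0.17,0.27,-0.05,0,-0.17,0.27,-0.05,0])

```text
time: 30.45
tool_pos: [0.4161, -0.4329, 0.2744]
tcp_rot: [-3.139, -0.002, 0.003]
wrist_force: [0.1, 1.1, 0.3]
width: 0.999
grip_force: 0.0
```

```bash
python3 - <<'E'
from h import *
S=cam('side','s13.png');T=cam('top','t13.png');s=bot.read_state();print(s['time'],s['tool_pos'],s['width'])
hsv=cv2.cvtColor(S['pixels'],cv2.COLOR_BGR2HSV)
g=hsv[...,2].astype(int)
def bb(m,roi):
    x0,y0,x1,y1=roi;k=np.zeros(m.shape,np.uint8);k[y0:y1,x0:x1]=m[y0:y1,x0:x1];return cv2.boundingRect(k)
red=(((hsv[...,0]<6)|(hsv[...,0]>172))&(hsv[...,1]>140)&(hsv[...,2]>60)).astype(np.uint8)*255
print('small lid',bb(red,(318,165,350,200)),'pred c',proj(S,[.4905,.0024,.093]).round(1))
print('large lid pred',proj(S,[.6428,.155,.092]).round(1),'row212',[i for i in range(240,285) if g[212,i]>210][::25])
dark=(g<100).astype(np.uint8)*255
print('bottle dark',bb(dark,(303,125,320,160)),'pred bulb top',proj(S,[.5865,-.1635,.105]).round(1),'body',proj(S,[.5865,-.1635,.03]).round(1))
for v in(134,140,146,152,158,164,168,171): print(v,g[v,300:324])
# bystanders: before/after change in the side view
a=cv2.imread('pics/side0.png').astype(int);d=np.abs(a-S['pixels']).max(2)
for n,(x0,y0,x1,y1) in dict(weight=(304,220,316,238),timer=(274,180,300,200),beaker=(244,245,284,298),smallred=(324,225,342,250)).items(): print(n,d[y0:y1,x0:x1].mean().round(1),(d[y0:y1,x0:x1]>50).sum())
E
```

```text
30.55 [ 0.41660809 -0.4323013   0.27511269] 0.9975185843172208
small lid (323, 176, 18, 13) pred c [332. 180.]
large lid pred [258.9 209.7] row212 [247]
bottle dark (303, 125, 17, 35) pred bulb top [310.3 142.2] body [311.  163.1]
134 [163 169 167 166 165 167 166 166 167 167 167 145 181 146 188 178 141 116
  79  80 177 165 163 165]
140 [125 126 128 127 128 125 123 122 122 120 119 118 115 113 107 100 128 158
 167 169 167 166 166 165]
146 [166 166 166 166 165 167 168 174 128   2  13  13  48 188 170 167 168 167
 166 167 167 165 166 167]
152 [166 166 167 166 166 173 181  53  17  36  40  40  26  19  52 188 172 167
 166 166 166 166 167 166]
158 [170 168 169 170 172 138  68  66  65  68  70  85  76  56  70  88 102 181
 172 172 170 171 172 173]
164 [118 118 118 116 118 116 111 129 142 145 135 144 144 142  96  78  78 128
 119 117 118 116 119 118]
168 [118 116 117 117 118 118  99 124 123 107  98  72  62  69  83  72  66  57
 125 118 117 117 116 118]
171 [116 118 116 117 117 119 108  58  74  84  80  92  88  77  65  83 116 122
 118 116 118 117 117 117]
weight 1.1 0
timer 1.1 0
beaker 1.2 0
smallred 1.4 0
```

```bash
python3 -c "
from workcell import bot
print(bot.finish_job())"
```

```text
the job is handed in; nothing more can be done
None
```

The job is handed in at about 31 s: the small jar is on the balance plate, the large jar on the cork mat and the dropper bottle in the tray, each standing upright and released close to the centre by the side camera; the weight, timer and beaker showed no change from the first picture.

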